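# Hold the round pedal bin open, then let its lid down softly

## Robot

A 7-joint arm with a two-finger parallel gripper is mounted at the origin on the work surface. World frame = base frame: x ahead of the robot, y to its left, z up, the work surface at z = 0. Lengths are in mm, angles in rad, forces in N, time in s.
With the tool pointing down it reaches from about 400 to 875 mm from the base axis. Payload 6.5 kg.
Tool frame: the origin (TCP) lies on the centre line of the jaws, within the pads' length; the fingertips stand 19 mm ahead of it and the grasp point (between the pads) is the TCP; z points along the fingers, y is the line along which they close (so a half turn about z gives the same grasp; the last joint's range is limited). The gripper opens to 88 mm and grips with 3 to 60 N. Pads are 18 mm wide; open, the fingers measure 123 mm over their backs; the gripper's body (75 mm by 187 mm) begins 45 mm behind the grasp point.
Start: joints at [1.247, 0.536, -0.004, 1.538, 0.003, 1.067, -0.071], TCP at [165.717, -628.513, 257.716] pointing down, gripper open.
Joint ranges: [-2.7, 2.7], [-0.37, 2.16], [-1.27, 1.26], [0.24, 2.4], [-1.31, 4.45], [0.19, 1.91], [-2.76, 2.76]. Speed limits (rad/s): [2.39, 2.39, 3.14, 3.14, 3.14, 3.14, 3.14].

## Interface

Orientations are given as a 3x3 rotation matrix whose columns are the frame's x, y, z axes.
In Python, from cell import status, imaging, job gives the robot as it stands. The module is installed in compiled form; this text tells all that it offers.
- The arm moves only by the tool step_arm, never from a script. Its argument "commands" is a list of rows, each a list of 3 entries, a list of its own where there are three numbers: the gripper's target within -1 to 1 (shut at 1, half-way at 0, fully open at -1), then the shift along the tool's x, y, z each as a share of 75 cm, from -1 to 1, then the turn about the tool's z as a share of pi/4 rad, from -1 to 1. A call has 1 to 20 rows; each row is the pose to reach, as a shift and turn from the pose commanded when the call began, along the tool's axes at that moment; what a row does not reach only later rows make up. A row lasts 1/12 s, in which the tool goes at most 41.7 mm and 7.16 degrees, less where a joint would pass 70% of its speed; a pose out of reach is approached as far as the arm can. A call with a number of a shift or a turn outside -1 to 1 is refused whole. A call with a gripper value outside its range is refused whole. The fingers move at their own pace and stop on an object; "grip_force" is the grip in N (left out, the last holds). Time passes only in rows, so rows that repeat a pose let the fingers close. It gives the time, the measured TCP pose, the force, the opening and the grip force at its end, in the units of the state.
- status.get_state(): the state, without advancing time (a new reading comes with each control period).
- imaging.read_camera(name): name is "scene" or "side" or "wrist"; returns the picture (384x512x3 uint8, red, green, blue); there is no depth.
- imaging.camera_model(name): a dict with "K" (3x3 intrinsics, pixels), "T" (4x4, takes a point from camera to world coordinates). Camera axes: x right, y down, z forward; pixel columns grow to the right and rows downward; lengths in mm; the calibration is good to about 2 mm. A picture is of the moment at which its call begins: read the wrist's pose just before it. camera_model takes no time and is no camera call; for the wrist camera it gives the pose at the moment of the call.
- job.sign_off(): hands the job in; it is judged then, once.
The state is a dict: "t": time; "q": joint angles; "joint_velocities": joint speeds; "effort": joint torques, N m; "eef_pos": TCP position; "tool_rot": TCP orientation; "wrist_force": force on the tool from outside, world axes, zero at the start; "ft_torque": the same for the moment, N m; "opening": finger opening in mm; "gripper_force": force on a finger pad.
Only numpy, scipy, OpenCV 4.12 (cv2) and the standard library are available. Lean on these libraries where they do the work, as an engineer would, in place of code of your own. Each camera call takes 0.05 s, during which the arm holds its last target. There are 200 camera calls.

## Task

My hands are full of old ticket stubs: with a fingertip, press the pedal of the round bin right down so that its lid stands wide open, keep it open for at least three seconds while I drop them in, then ease the pedal up slowly so that the lid comes down gently and shuts without slamming, and take your hand away. Work it by the pedal alone, without touching the lid. Leave the square bin shut, and do not pick up, tip or push along either bin or anything else on the console.

Things in the scene. Friction and masses are not known exactly. Their poses are not given: they have to be found in the camera images.
- round_bin: round steel pedal bin, 150 mm across, 200 mm high to its rim and about 218 mm to the top of its shut lid, standing loose on the console top (1.6 kg). Origin at the centre of its underside; z up; the pedal sticks out towards its own -x side, the lid's hinge is at its +x side.
- round_pad (a point): top centre of the round bin's pedal pad (46 mm long, 58 wide, 8 thick). At rest it is 42 mm above the console, 124 mm from the bin's axis, 49 mm clear of its wall, the pad sloping up 0.16 rad outwards. Pressed, it swings almost straight down about a pivot 88 mm inboard and 24 mm above the console; fully down, with its outer edge on the console, its centre is about 13 mm high.
- round_pedal (a joint): angle of the round bin's pedal (rad): 0 = up, lid shut; about 0.33 = fully down. The lid's weight and a return spring push it up with some 3 to 9 N. Let go, it springs up and the lid slams; let up over three seconds or more for the whole travel, the lid comes down softly.
- round_lid (a joint): opening of the round bin's lid (rad): 0 = shut, about 1.15 = wide open, pedal fully down. Linked rigidly to the pedal: 3.5 rad for each rad of the pedal, so 10 mm/s at the pad turns it about 0.4 rad/s; coming home faster than 1.5 rad/s is a slam. It falls shut by itself from any angle (lid about 170 g).
- square_bin: square steel pedal bin, 140 x 140 mm (same height, base and pedal as the round one), 200 mm high to its rim and about 218 mm to the top of its shut lid, standing loose on the console top (1.6 kg). Origin at the centre of its underside; z up; the pedal sticks out towards its own -x side, the lid's hinge is at its +x side.
- square_pad (a point): top centre of the square bin's pedal pad (46 mm long, 58 wide, 8 thick). At rest it is 42 mm above the console, 119 mm from the bin's axis, 49 mm clear of its wall, the pad sloping up 0.16 rad outwards. Pressed, it swings almost straight down about a pivot 88 mm inboard and 24 mm above the console; fully down, with its outer edge on the console, its centre is about 13 mm high.
- square_pedal (a joint): angle of the square bin's pedal (rad): 0 = up, lid shut; about 0.33 = fully down. The lid's weight and a return spring push it up with some 3 to 9 N. Let go, it springs up and the lid slams; let up over three seconds or more for the whole travel, the lid comes down softly.
- square_lid (a joint): opening of the square bin's lid (rad): 0 = shut, about 1.15 = wide open, pedal fully down. Linked rigidly to the pedal: 3.5 rad for each rad of the pedal, so 10 mm/s at the pad turns it about 0.4 rad/s; coming home faster than 1.5 rad/s is a slam. It falls shut by itself from any angle (lid about 170 g).
- shoehorn: white plastic shoehorn lying flat, 180 mm long, 10 mm high; origin under its middle, x along it; loose, to be left alone
- keys: stainless steel snap hook with three keys, lying flat, 85 mm long, 8 mm high; origin at the hook's end next to the keys; loose, to be left alone
- phone_grip: lime silicone phone grip, a 40 mm disc on a short stem, 24 mm high; origin under its centre; loose, to be left alone
- helmet_light: black bicycle helmet light standing on its clamp foot, 52 x 36 x 40 mm; origin under its centre; loose, to be left alone
- shoe_brush: wooden shoe brush lying bristles down, 140 x 45 x 40 mm; origin under its centre, x along it; loose, to be left alone
- polish_tin: flat aluminium polish tin, 76 mm across, 26 mm high; origin under its centre; loose, to be left alone
- bowl: white ceramic bowl, 120 mm across, 45 mm high; origin under its centre; loose, to be left alone
Things that resemble listed ones, but are neither listed nor needed, are in the scene too. What is shaped like the square_bin but orange is not meant.

How it is judged:
By the outcome, as a careful person would: the job done as asked, in the order asked, and still so for the second after the job is handed in, with the robot touching nothing.
It also fails if it takes over 58 s, if anything falls off the work surface, if the arm or the gripper's body presses on something with over 40 N, if the wrist force passes 120 N, or if a joint passes its speed limit or range.

## Working session

There is one attempt and no reset: what is moved stays moved. The work goes in short steps, Python scripts to look and compute and a tool call to move; the robot and the scene stay as the last step left them, time stands still between calls to the robot, and variables do not carry over. Pictures are saved under pics/ and viewed, at most 10 in all, crops included, and the job is handed in when it is done.

Besides the shell and the picture viewer there is one more tool, called after "Request:" as name(argument=value, ...), one argument or row to a line, values as JSON. step_arm: Moves the arm, as the interface text tells. Shift numbers are shares of 75 cm and turn numbers shares of pi/4 rad, none past 1 either way. Its arguments: {"type":"object","properties":{"commands":{"type":"array"},"grip_force":{"type":"number"}},"required":["commands"]}

```bash
mkdir -p pics; python3 - <<'E'
from cell import status, imaging
import cv2
for n in("scene","side"):
    im=imaging.read_camera(n); m=imaging.camera_model(n)
    cv2.imwrite(f"pics/{n}0.png",cv2.resize(im[:,:,::-1],(800,600),interpolation=cv2.INTER_CUBIC))
    print(n,m["K"].round(1).tolist(),m["T"].round(3).tolist())
s=status.get_state();print(s["t"],s["eef_pos"],s["tool_rot"],s["opening"])
E
```

```text
scene [[430.7, 0.0, 254.3], [0.0, 430.7, 192.6], [0.0, 0.0, 1.0]] [[0.434, 0.858, -0.275, 894.663], [0.901, -0.416, 0.126, -182.351], [-0.006, -0.302, -0.953, 1389.375], [0.0, 0.0, 0.0, 1.0]]
side [[381.4, 0.0, 254.4], [0.0, 381.4, 187.1], [0.0, 0.0, 1.0]] [[0.606, 0.757, -0.245, 836.071], [0.796, -0.573, 0.197, -237.437], [0.008, -0.314, -0.949, 1312.245], [0.0, 0.0, 0.0, 1.0]]
0.1 [ 165.55920055 -628.02408106  256.91755282] [[ 9.66938647e-01  2.55008601e-01 -5.15253282e-04]
 [ 2.55009094e-01 -9.66937505e-01  1.49083168e-03]
 [-1.18042822e-04 -1.57293704e-03 -9.99998756e-01]] 87.97890287337954
```

View pics/scene0.png

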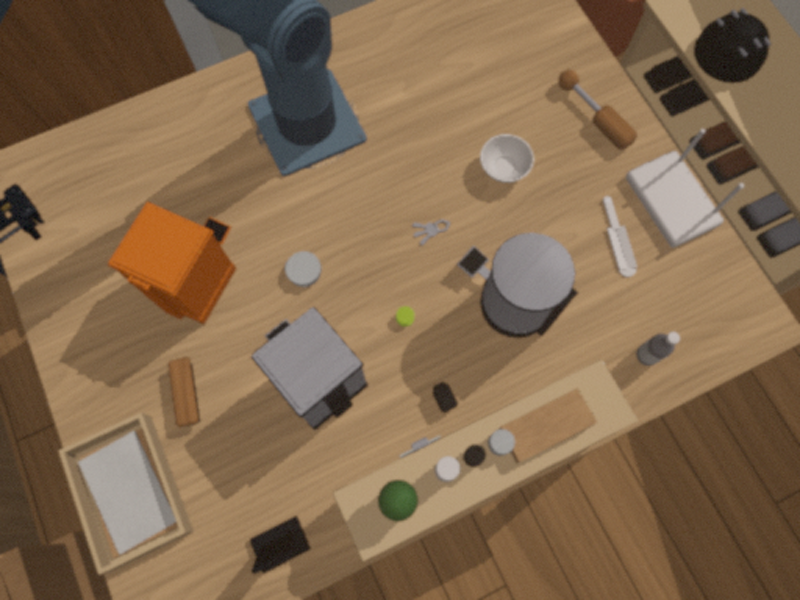

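View pics/side0.png

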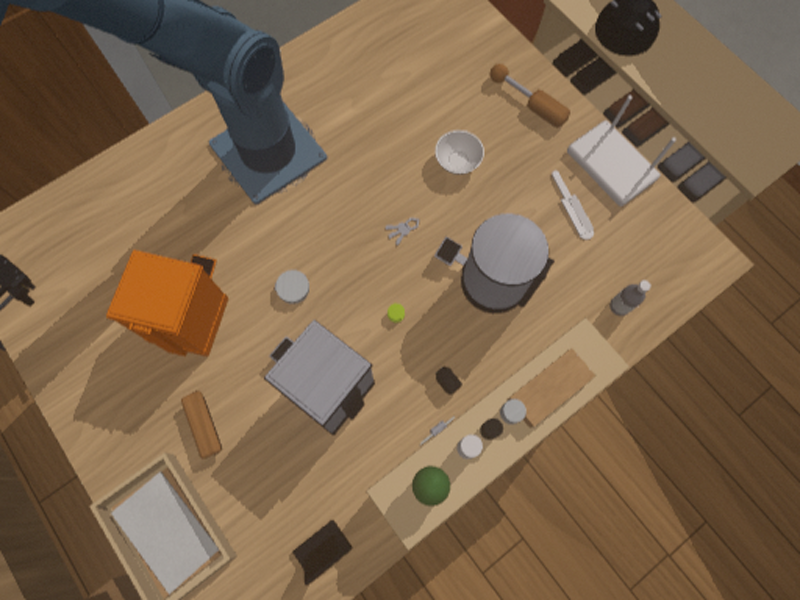

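Both views show the round steel bin (scene ~(528,283), side ~(505,262)). It is the only round one: the square grey bin is at scene (310,365) and the orange square one at (175,260). Its black pedal pad is at scene (474,262), side (450,250), facing the robot side. I'll confirm this in one enlarged crop.

```bash
cat > h.py <<'E'
import numpy as np
from cell import imaging
def ray(n,u,v,z):
    m=imaging.camera_model(n);K=np.array(m["K"]);T=np.array(m["T"])
    d=T[:3,:3]@np.linalg.solve(K,[u,v,1]);o=T[:3,3]
    return o+d*(z-o[2])/d[2]
def proj(n,p):
    m=imaging.camera_model(n);K=np.array(m["K"]);T=np.linalg.inv(np.array(m["T"]))
    c=K@(T[:3,:3]@p+T[:3,3]);return c[:2]/c[2]
E
python3 - <<'E'
from h import *
import cv2
a=cv2.imread("pics/scene0.png")
ims=[cv2.resize(imaging.read_camera(n)[y:y+75,x:x+50,::-1],(400,600),interpolation=cv2.INTER_CUBIC) for n,x,y in(("scene",285,145),("side",268,135))]
cv2.imwrite("pics/crop.png",np.hstack(ims))
f=1.5625
print(ray("scene",474/f,262/f,42),ray("side",450/f,250/f,42))
# lid centre
print(ray("scene",533/f,272/f,215),ray("side",510/f,248/f,215))
E
```

```text
[499.17057462 180.54499178  42.        ] [499.13468188 184.22522047  42.        ]
[615.2008579  223.03829616 215.        ] [613.78602799 224.9425626  215.        ]
```

View pics/crop.png

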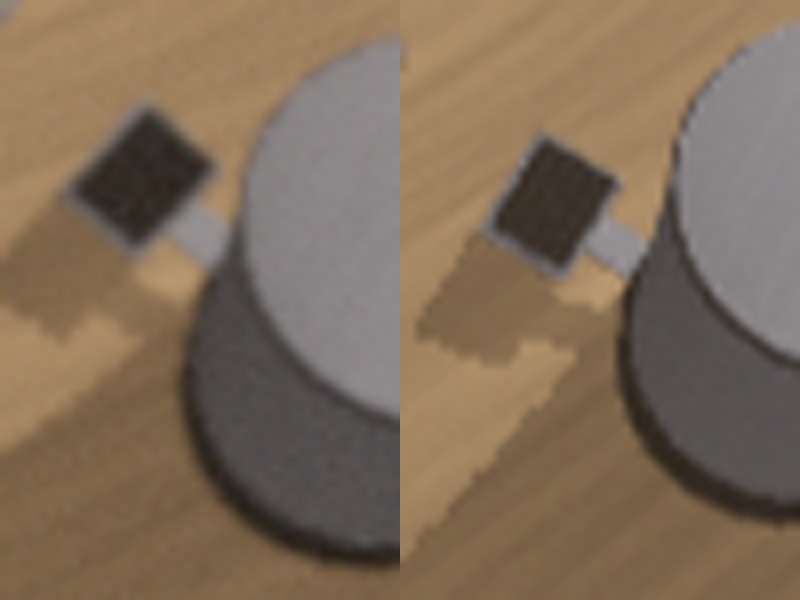

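The crop confirms a dark pad with a steel rim and its arm running to the round bin's wall. The pad centre is at scene pixel (302.5,167.1), side (287,160.8). I'll refine the target while making the first (high) part of the approach.

```bash
python3 - <<'E'
from h import *
f=1.5625
a=ray("scene",302.5,167.1,42);b=ray("side",287,160.8,42)
p=(a+b)/2;c=(ray("scene",533/f,272/f,215)+ray("side",510/f,248/f,215))/2
print(a,b,p,c,np.linalg.norm((c-p)[:2]),np.arctan2(*(c-p)[1::-1]))
print(ray("scene",160/f,240/f,218))
E
```

```text
[496.08205327 178.92503567  42.        ] [499.38271359 179.40936165  42.        ] [497.73238343 179.16719866  42.        ] [614.49344295 223.99042938 215.        ] 125.06904905676939 0.36654048606929196
[ 253.41708653 -378.21793228  218.        ]
```

Request:
step_arm(
  commands=[
    [1, [0, 0, -0.16], 0],
    [1, [0, 0, -0.16], 0],
    [1, [0, 0, -0.16], 0],
    [1, [0, 0, -0.16], 0],
    [1, [0.593, -0.503, -0.16], 0],
    [1, [0.593, -0.503, -0.16], 0],
    [1, [0.593, -0.503, -0.16], 0],
    [1, [0.593, -0.503, -0.16], 0],
    [1, [0.593, -0.503, -0.16], 0],
    [1, [0.593, -0.503, -0.16], 0],
    [1, [0.593, -0.503, -0.16], 0],
    [1, [0.593, -0.503, -0.16], 0],
    [1, [0.593, -0.503, -0.16], 0],
    [1, [0.593, -0.503, -0.16], 0],
    [1, [0.593, -0.503, -0.16], 0],
    [1, [0.593, -0.503, -0.16], 0],
    [1, [0.593, -0.503, -0.16], 0],
    [1, [0.593, -0.503, -0.16], 0],
    [1, [0.593, -0.503, -0.16], 0],
    [1, [0.593, -0.503, -0.16], 0],
  ],
)

```text
t: 1.87
eef_pos: [500.5, -147.7, 377.3]
tool_rot: [[0.966, 0.26, -0.0], [0.26, -0.966, 0.001], [0.0, -0.001, -1.0]]
wrist_force: [-0.4, -0.0, 0.5]
opening: 0.5
gripper_force: 0.0
```

Request:
step_arm(
  commands=[
    [1, [0.0996, -0.421, 0], -0.13],
    [1, [0.0996, -0.421, 0], -0.13],
    [1, [0.0996, -0.421, 0], -0.13],
    [1, [0.0996, -0.421, 0], -0.13],
    [1, [0.0996, -0.421, 0], -0.13],
    [1, [0.0996, -0.421, 0], -0.13],
    [1, [0.0996, -0.421, 0], -0.13],
    [1, [0.0996, -0.421, 0], -0.13],
    [1, [0.0996, -0.421, 0], -0.13],
    [1, [0.0996, -0.421, 0.116], -0.13],
    [1, [0.0996, -0.421, 0.116], -0.13],
    [1, [0.0996, -0.421, 0.116], -0.13],
    [1, [0.0996, -0.421, 0.116], -0.13],
    [1, [0.0996, -0.421, 0.116], -0.13],
  ],
)

```text
t: 3.03
eef_pos: [492.2, 173.4, 292.2]
tool_rot: [[0.936, 0.351, 0.001], [0.351, -0.936, 0.0], [0.001, 0.0, -1.0]]
wrist_force: [0.2, 0.4, 1.3]
opening: 0.4
gripper_force: 0.0
```

```bash
python3 - <<'E'
from h import *
import cv2
from cell import status
s=status.get_state();print(s["eef_pos"],s["q"],s["tool_rot"])
cv2.imwrite("pics/w1.png",cv2.resize(imaging.read_camera("wrist")[:,:,::-1],(800,600)))
print([proj("wrist",np.array(p))*1.5625 for p in((497.7,179.2,42),(490.5,176.6,42),tuple(np.array(s["eef_pos"])-[0,0,19]))])
E
```

```text
[492.1937483  173.37078924 292.16419159] [ 0.03446453  0.33201413 -0.56513423  1.81363797  0.20271743  1.05245295
 -1.81918607] [[ 9.36429955e-01  3.50852784e-01  1.12405918e-03]
 [ 3.50852745e-01 -9.36430614e-01  2.38397279e-04]
 [ 1.13624577e-03  1.71136894e-04 -9.99999340e-01]]
[array([409.2959562 , 243.39495243]), array([409.20447878, 253.52319179]), array([415.69038822, 402.90947546])]
```

View pics/w1.png

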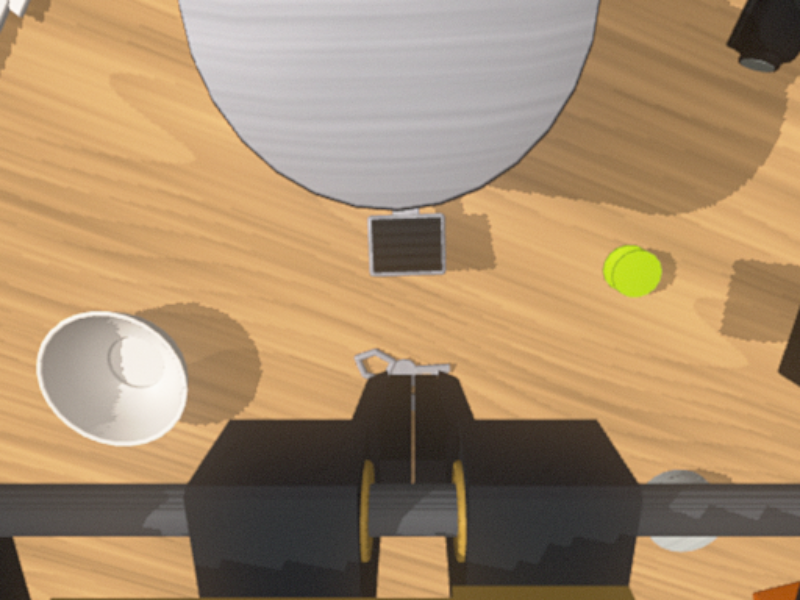

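Wrist view: the pad centre is at (407,244), against a prediction of (409,243), so the estimate holds. The tool is square to the pad and only tabletop lies below. I'll descend to above the pad.

Request:
step_arm(
  commands=[
    [1, [0, -0.004, 0.03], 0],
    [1, [0, -0.004, 0.06], 0],
    [1, [0, -0.004, 0.09], 0],
    [1, [0, -0.004, 0.12], 0],
    [1, [0, -0.004, 0.15], 0],
    [1, [0, -0.004, 0.18], 0],
    [1, [0, -0.004, 0.21], 0],
    [1, [0, -0.004, 0.235], 0],
    [1, [0, -0.004, 0.255], 0],
    [1, [0, -0.004, 0.268], 0],
    [1, [0, -0.004, 0.276], 0],
    [1, [0, -0.004, 0.276], 0],
    [1, [0, -0.004, 0.276], 0],
    [1, [0, -0.004, 0.276], 0],
  ],
)

```text
t: 4.25
eef_pos: [491.2, 177.2, 84.8]
tool_rot: [[0.936, 0.352, 0.002], [0.352, -0.936, 0.001], [0.002, 0.0, -1.0]]
wrist_force: [-0.7, -0.4, 0.5]
opening: 0.8
gripper_force: 0.0
```

```bash
python3 - <<'E'
from h import *
import cv2
from cell import status
s=status.get_state();print(s["eef_pos"],s["wrist_force"])
im=[cv2.resize(imaging.read_camera(n)[y:y+120,x:x+80,::-1],(400,600),interpolation=cv2.INTER_CUBIC) for n,x,y in(("scene",275,110),("side",258,100))]
cv2.imwrite("pics/c2.png",np.hstack(im))
E
```

```text
[491.18900136 177.18145623  84.84833092] [-0.71926894 -0.37098214  0.53132307]
```

View pics/c2.png

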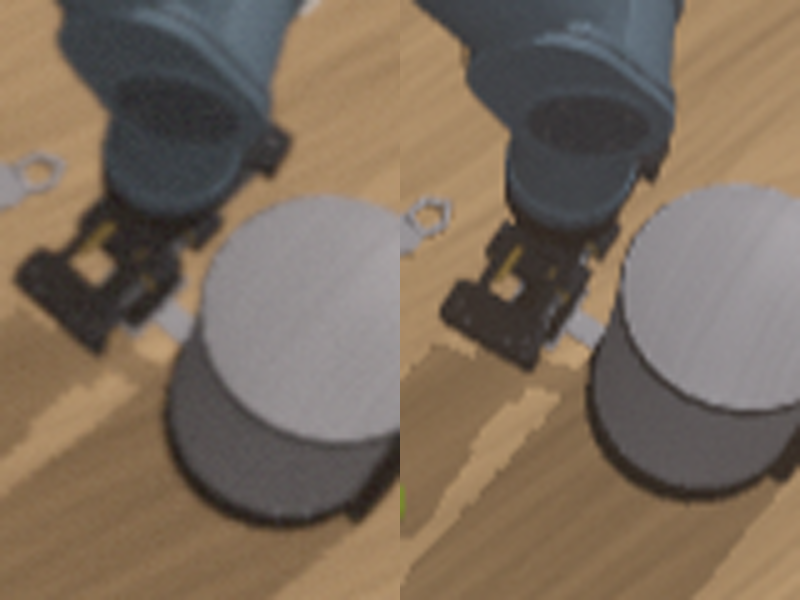

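Both views show the fingers over the pad (crop ~(130,310) and ~(545,325)) and the gripper clear of the lid's edge. I'll press now.

Request:
step_arm(
  commands=[
    [1, [0, 0, 0.009], 0],
    [1, [0, 0, 0.018], 0],
    [1, [0, 0, 0.0235], 0],
    [1, [0, 0, 0.026], 0],
    [1, [0, 0, 0.0285], 0],
    [1, [0, 0, 0.031], 0],
    [1, [0, 0, 0.0333], 0],
    [1, [0, 0, 0.0356], 0],
    [1, [0, 0, 0.0379], 0],
    [1, [0, 0, 0.0402], 0],
    [1, [0, 0, 0.0425], 0],
    [1, [0, 0, 0.0448], 0],
    [1, [0, 0, 0.0471], 0],
    [1, [0, 0, 0.0494], 0],
    [1, [0, 0, 0.0517], 0],
    [1, [0, 0, 0.054], 0],
    [1, [0, 0, 0.0563], 0],
    [1, [0, 0, 0.0586], 0],
    [1, [0, 0, 0.0609], 0],
    [1, [0, 0, 0.0632], 0],
  ],
)

```text
t: 6.02
eef_pos: [489.5, 176.5, 36.2]
tool_rot: [[0.936, 0.352, -0.001], [0.352, -0.936, -0.001], [-0.002, 0.0, -1.0]]
wrist_force: [-2.5, -1.6, 4.9]
opening: 0.2
gripper_force: 2.6
```

Request:
step_arm(
  commands=[
    [1, [0, 0, 0.001], 0],
    [1, [0, 0, 0.002], 0],
    [1, [0, 0, 0.003], 0],
    [1, [0, 0, 0.004], 0],
    [1, [0, 0, 0.005], 0],
    [1, [0, 0, 0.0055], 0],
    [1, [0, 0, 0.006], 0],
    [1, [0, 0, 0.006], 0],
    [1, [0, 0, 0.006], 0],
  ],
)

```text
t: 6.77
eef_pos: [490.3, 176.9, 31.8]
tool_rot: [[0.936, 0.352, 0.0], [0.352, -0.936, 0.0], [0.0, -0.0, -1.0]]
wrist_force: [-2.6, -0.9, 2.5]
opening: 0.2
gripper_force: 1.6
```

Request:
step_arm(
  commands=[
    [1, [0, 0, 0.0007], 0],
    [1, [0, 0, 0.0014], 0],
    [1, [0, 0, 0.002], 0],
    [1, [0, 0, 0.002], 0],
    [1, [0, 0, 0.002], 0],
  ],
)

```text
t: 7.18
eef_pos: [490.4, 176.9, 30.9]
tool_rot: [[0.936, 0.352, 0.001], [0.352, -0.936, -0.0], [0.0, 0.0, -1.0]]
wrist_force: [-4.4, -1.5, 10.8]
opening: 0.2
gripper_force: 5.7
```

```bash
python3 - <<'E'
from h import *
import cv2
from cell import status
s=status.get_state();print(s["eef_pos"],s["wrist_force"])
im=[cv2.resize(imaging.read_camera(n)[y:y+120,x:x+80,::-1],(400,600),interpolation=cv2.INTER_CUBIC) for n,x,y in(("scene",295,110),("side",278,100))]
cv2.imwrite("pics/c3.png",np.hstack(im))
E
```

```text
[490.44134999 176.92107143  30.88948224] [-4.37693755 -1.51738168 10.79563759]
```

View pics/c3.png

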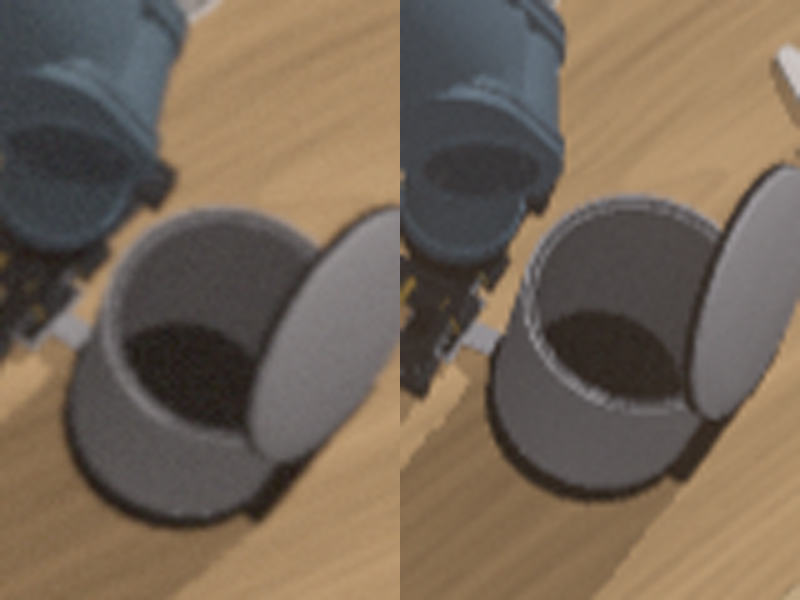

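Both views show the lid standing wide open (steeply up, crop ~(325,335) and ~(750,290)), the bin's base where it was, and force risen at the end stop. I'll hold, relaxing the sideways load slightly.

Request:
step_arm(
  commands=[
    [1, [-0.0005, 0, 0], 0],
    [1, [-0.001, 0, 0], 0],
    [1, [-0.001, 0, 0], 0],
    [1, [-0.001, 0, 0], 0],
    [1, [-0.001, 0, 0], 0],
    [1, [-0.001, 0, 0], 0],
    [1, [-0.001, 0, 0], 0],
    [1, [-0.001, 0, 0], 0],
    [1, [-0.001, 0, 0], 0],
    [1, [-0.001, 0, 0], 0],
    [1, [-0.001, 0, 0], 0],
    [1, [-0.001, 0, 0], 0],
    [1, [-0.001, 0, 0], 0],
    [1, [-0.001, 0, 0], 0],
    [1, [-0.001, 0, 0], 0],
    [1, [-0.001, 0, 0], 0],
    [1, [-0.001, 0, 0], 0],
    [1, [-0.001, 0, 0], 0],
    [1, [-0.001, 0, 0], 0],
    [1, [-0.001, 0, 0], 0],
  ],
)

```text
t: 8.95
eef_pos: [490.3, 176.9, 30.9]
tool_rot: [[0.936, 0.352, 0.002], [0.352, -0.936, 0.001], [0.002, 0.0, -1.0]]
wrist_force: [-2.4, -1.6, 8.5]
opening: 0.4
gripper_force: 4.5
```

Request:
step_arm(
  commands=[
    [1, [0, 0, 0], 0],
    [1, [0, 0, 0], 0],
    [1, [0, 0, 0], 0],
    [1, [0, 0, 0], 0],
    [1, [0, 0, 0], 0],
    [1, [0, 0, 0], 0],
    [1, [0, 0, 0], 0],
    [1, [0, 0, 0], 0],
    [1, [0, 0, 0], 0],
    [1, [0, 0, 0], 0],
    [1, [0, 0, 0], 0],
    [1, [0, 0, 0], 0],
    [1, [0, 0, 0], 0],
    [1, [0, 0, 0], 0],
    [1, [0, 0, 0], 0],
    [1, [0, 0, 0], 0],
    [1, [0, 0, 0], 0],
    [1, [0, 0, 0], 0],
    [1, [0, 0, 0], 0],
    [1, [0, 0, 0], 0],
  ],
)

```text
t: 10.62
eef_pos: [490.4, 176.9, 30.9]
tool_rot: [[0.936, 0.352, 0.002], [0.352, -0.936, 0.001], [0.002, 0.0, -1.0]]
wrist_force: [-3.3, -1.5, 8.6]
opening: 0.5
gripper_force: 4.5
```

Request:
step_arm(
  commands=[
    [1, [0, 0, 0], 0],
    [1, [0, 0, 0], 0],
    [1, [0, 0, 0], 0],
    [1, [0, 0, 0], 0],
    [1, [0, 0, 0], 0],
    [1, [0, 0, 0], 0],
    [1, [0, 0, 0], 0],
    [1, [0, 0, 0], 0],
    [1, [0, 0, 0], 0],
    [1, [0, 0, 0], 0],
    [1, [0, 0, 0], 0],
    [1, [0, 0, 0], 0],
  ],
)

```text
t: 11.62
eef_pos: [490.3, 176.9, 30.9]
tool_rot: [[0.936, 0.352, 0.002], [0.352, -0.936, 0.001], [0.002, 0.0, -1.0]]
wrist_force: [-3.3, -1.8, 8.7]
opening: 0.6
gripper_force: 4.5
```

The lid has been fully open for about 4.4 s. I'll ease it up at 6 mm/s.

Request:
step_arm(
  commands=[
    [1, [0, 0, -0.0007], 0],
    [1, [0, 0, -0.0014], 0],
    [1, [0, 0, -0.0021], 0],
    [1, [0, 0, -0.0028], 0],
    [1, [0, 0, -0.0035], 0],
    [1, [0, 0, -0.0042], 0],
    [1, [0, 0, -0.0049], 0],
    [1, [0, 0, -0.0056], 0],
    [1, [0, 0, -0.0063], 0],
    [1, [0, 0, -0.007], 0],
    [1, [0, 0, -0.0077], 0],
    [1, [0, 0, -0.0084], 0],
    [1, [0, 0, -0.0091], 0],
    [1, [0, 0, -0.0098], 0],
    [1, [0, 0, -0.0105], 0],
    [1, [0, 0, -0.0112], 0],
    [1, [0, 0, -0.0119], 0],
    [1, [0, 0, -0.0126], 0],
    [1, [0, 0, -0.0133], 0],
    [1, [0, 0, -0.014], 0],
  ],
)

```text
t: 13.28
eef_pos: [489.5, 176.6, 40.9]
tool_rot: [[0.936, 0.352, -0.0], [0.352, -0.936, -0.0], [-0.0, 0.0, -1.0]]
wrist_force: [-0.2, -0.6, 4.1]
opening: 0.4
gripper_force: 2.1
```

Request:
step_arm(
  commands=[
    [1, [0, 0, -0.0007], 0],
    [1, [0, 0, -0.0014], 0],
    [1, [0, 0, -0.0021], 0],
    [1, [0, 0, -0.0028], 0],
    [1, [0, 0, -0.0035], 0],
    [1, [0, 0, -0.0042], 0],
    [1, [0, 0, -0.0049], 0],
    [1, [0, 0, -0.0056], 0],
    [1, [0, 0, -0.0063], 0],
    [1, [0, 0, -0.007], 0],
    [1, [0, 0, -0.0077], 0],
    [1, [0, 0, -0.0084], 0],
    [1, [0, 0, -0.0091], 0],
    [1, [0, 0, -0.0098], 0],
    [1, [0, 0, -0.0105], 0],
    [1, [0, 0, -0.0112], 0],
    [1, [0, 0, -0.0119], 0],
    [1, [0, 0, -0.0126], 0],
    [1, [0, 0, -0.0133], 0],
    [1, [0, 0, -0.014], 0],
  ],
)

```text
t: 14.95
eef_pos: [489.8, 176.7, 51.4]
tool_rot: [[0.936, 0.352, 0.0], [0.352, -0.936, 0.0], [0.0, -0.0, -1.0]]
wrist_force: [1.1, -0.5, 4.5]
opening: 0.4
gripper_force: 2.1
```

Request:
step_arm(
  commands=[
    [1, [0, 0, -0.0007], 0],
    [1, [0, 0, -0.0014], 0],
    [1, [0, 0, -0.0021], 0],
    [1, [0, 0, -0.0028], 0],
    [1, [0, 0, -0.0035], 0],
    [1, [0, 0, -0.0042], 0],
    [1, [0, 0, -0.0049], 0],
    [1, [0, 0, -0.0056], 0],
    [1, [0, 0, -0.0063], 0],
    [1, [0, 0, -0.007], 0],
    [1, [0, 0, -0.0077], 0],
    [1, [0, 0, -0.0084], 0],
    [1, [0, 0, -0.0091], 0],
    [1, [0, 0, -0.0098], 0],
    [1, [0, 0, -0.0105], 0],
    [1, [0, 0, -0.0112], 0],
    [1, [0, 0, -0.0119], 0],
    [1, [0, 0, -0.0126], 0],
    [1, [0, 0, -0.0133], 0],
    [1, [0, 0, -0.014], 0],
  ],
)

```text
t: 16.62
eef_pos: [489.5, 176.6, 61.9]
tool_rot: [[0.936, 0.352, -0.0], [0.352, -0.936, 0.0], [-0.0, -0.0, -1.0]]
wrist_force: [3.4, 1.7, 3.3]
opening: 0.4
gripper_force: 2.1
```

Request:
step_arm(
  commands=[
    [1, [0, 0, -0.0007], 0],
    [1, [0, 0, -0.0014], 0],
    [1, [0, 0, -0.0021], 0],
    [1, [0, 0, -0.0028], 0],
    [1, [0, 0, -0.0035], 0],
    [1, [0, 0, -0.0042], 0],
    [1, [0, 0, -0.0049], 0],
    [1, [0, 0, -0.0056], 0],
    [1, [0, 0, -0.0063], 0],
    [1, [0, 0, -0.007], 0],
    [1, [0, 0, -0.0077], 0],
    [1, [0, 0, -0.0084], 0],
    [1, [0, 0, -0.0091], 0],
    [1, [0, 0, -0.0098], 0],
    [1, [0, 0, -0.0105], 0],
    [1, [0, 0, -0.0112], 0],
    [1, [0, 0, -0.0119], 0],
    [1, [0, 0, -0.0126], 0],
    [1, [0, 0, -0.0133], 0],
    [1, [0, 0, -0.014], 0],
  ],
)

```text
t: 18.28
eef_pos: [489.5, 176.5, 72.4]
tool_rot: [[0.936, 0.352, -0.0], [0.352, -0.936, -0.0], [-0.0, 0.0, -1.0]]
wrist_force: [0.9, -0.3, -1.1]
opening: 0.5
gripper_force: 0.0
```

Contact has ended. I'll retreat straight up, well clear, and check.

Request:
step_arm(
  commands=[
    [1, [0, 0, -0.015], 0],
    [1, [0, 0, -0.04], 0],
    [1, [0, 0, -0.08], 0],
    [1, [0, 0, -0.12], 0],
    [1, [0, 0, -0.16], 0],
    [1, [0, 0, -0.2], 0],
    [1, [0, 0, -0.24], 0],
    [1, [0, 0, -0.28], 0],
    [1, [0, 0, -0.32], 0],
    [1, [0, 0, -0.35], 0],
    [1, [0, 0, -0.35], 0],
    [1, [-0.06, 0.2, -0.35], 0],
    [1, [-0.06, 0.2, -0.35], 0],
    [1, [-0.06, 0.2, -0.35], 0],
    [1, [-0.06, 0.2, -0.35], 0],
    [1, [-0.06, 0.2, -0.35], 0],
    [1, [-0.06, 0.2, -0.35], 0],
    [1, [-0.06, 0.2, -0.35], 0],
  ],
)

```text
t: 19.78
eef_pos: [499.8, 21.4, 334.8]
tool_rot: [[0.936, 0.353, -0.0], [0.353, -0.936, 0.001], [-0.0, -0.001, -1.0]]
wrist_force: [0.5, 0.9, 0.2]
opening: 0.5
gripper_force: 0.0
```

```bash
python3 - <<'E'
from h import *
import cv2
im=[cv2.resize(imaging.read_camera(n)[y:y+120,x:x+80,::-1],(400,600),interpolation=cv2.INTER_CUBIC) for n,x,y in(("scene",285,110),("side",268,100))]
cv2.imwrite("pics/c4.png",np.hstack(im))
E
```

```text
(no output)
```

View pics/c4.png

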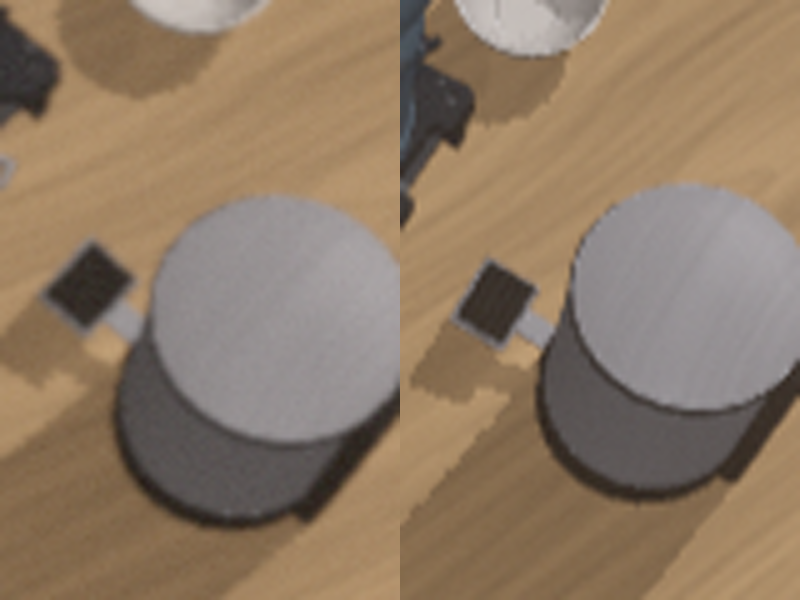

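The lid is shut, the pedal is up at pixel (302.6,167) as before, the bin has not moved, and the hand is clear.

```bash
python3 -c "
from cell import job
print(job.sign_off())"
```

```text
the job is handed in; nothing more can be done
None
```

I pressed the round bin's pedal right down, kept the lid wide open for about 4.4 s, then eased it up over about 5 s so the lid shut gently; the arm is clear, the round bin has not moved, and the job is handed in.

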